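# Put the cleaned press dies away

### The job

The brass press dies on the mat have come back from cleaning: slide every one of them over the post in the wooden case, lying flat in one stack, and swing the case's upper half over and press it fully shut, edge to edge. Hang the small steel cleaning basket by its handle on the hook of the stand and let go. Leave the screwdriver, the steel pot and the loupe where they are.

Things in the scene. Friction and masses are not known exactly. Their poses are not given: they have to be found in the camera images.
- die_case: Lower half of a dark wooden clamshell case, fixed to the bench: 140 x 140 mm, 34 mm tall, open at the top, walls and floor 6 mm thick. Origin at the centre of its underside on the bench; z up, +y towards the hinge side.
- post_foot (a point): Foot of the upright steel post at the middle of the case floor, 6 mm above the bench. Frame as die_case. The post is 10 mm in diameter and 62 mm tall, the last 5 mm tapering to 4 mm.
- post_top (a point): Top of the post, 62 mm above its foot.
- hinge_mid (a point): Middle of the hinge line, on the top outer edge of the case's +y wall, 34 mm above the bench; the hinge runs along the case's x axis.
- case_lid (a joint): Angle of the case's upper half in rad: 0 is shut edge to edge on the lower half, pi/2 upright, it starts open at 1.65 to 1.9 (limit 2.0). A stiff friction hinge holds it where it is left (about 0.35 N m).
- lid_edge (a point): Middle of the upper half's free edge (rim side), 140 mm from the hinge line. The upper half is a hollow shell 140 x 140 mm and 46 mm deep, walls 6 mm, top 5 mm; no handle, it is pushed on its outside.
- lid_face (a point): Point on the outer face (top when shut) of the upper half, 105 mm from the hinge line and 46 mm outside the rim plane; its z axis is the outward normal of that face, its -y axis points from the hinge to the free edge.
- basket: Perforated steel basket, open on top: 60 mm in diameter, 36 mm tall, about 90 g. Origin at the centre of its underside, z up. Rigid stirrup handle in its y-z plane: two upright legs, outer faces at y = +-19 mm, 8 mm deep along x, 55 to 98 mm above the underside, joined by a cross bar at the top; the gap between the legs is 28 mm wide and open down into the basket.
- handle_bar (a point): Middle of the underside of the handle's level cross bar, 93 mm above the basket's underside; the bar runs along the basket's y axis, is 8 mm wide and 5 mm thick. This is where it rests on the hook.
- hook_stand: Fixed steel stand: base plate 100 x 100 x 10 mm, upright 12 mm in diameter and 213 mm tall at its middle, with one hook arm (rod 8 mm in diameter, axis 200 mm above the bench) that points along the stand's -x axis. Origin at the centre of its underside.
- hook_seat (a point): On the top of the level hook arm, 60 mm from the upright's axis, 204 mm above the bench; frame as hook_stand.
- hook_tip (a point): Top of the upturned end of the hook, 92 mm from the upright's axis, 220 mm above the bench.
- screwdriver: Steel screwdriver, 140 mm long, lying on the bench; to be left alone.
- oil_pot: Lidded steel pot, 45 mm in diameter, 27 mm tall; to be left alone.
- loupe: Black eye loupe, 34 mm in diameter, 34 mm tall; to be left alone.
- die0: Brass press die: a flat ring 40 mm in outer diameter, 14 mm hole, 10 mm thick, about 45 g. Origin at the centre of its underside, z along its axis. None when absent (4 to 6 are present).
- die1: Brass press die: a flat ring 40 mm in outer diameter, 14 mm hole, 10 mm thick, about 45 g. Origin at the centre of its underside, z along its axis. None when absent (4 to 6 are present).
- die2: Brass press die: a flat ring 40 mm in outer diameter, 14 mm hole, 10 mm thick, about 45 g. Origin at the centre of its underside, z along its axis. None when absent (4 to 6 are present).
- die3: Brass press die: a flat ring 40 mm in outer diameter, 14 mm hole, 10 mm thick, about 45 g. Origin at the centre of its underside, z along its axis. None when absent (4 to 6 are present).
- die4: Brass press die: a flat ring 40 mm in outer diameter, 14 mm hole, 10 mm thick, about 45 g. Origin at the centre of its underside, z along its axis. None when absent (4 to 6 are present).
- die5: Brass press die: a flat ring 40 mm in outer diameter, 14 mm hole, 10 mm thick, about 45 g. Origin at the centre of its underside, z along its axis. None when absent (4 to 6 are present).
Things that resemble listed ones, but are neither listed nor needed, are in the scene too. Leave any red look-alike of the die4 alone. What is shaped like the die_case but pink is not meant.

How it is judged:
By the outcome, as a careful person would: the job done as asked, in the order asked, and still so for the second after the job is handed in, with the robot touching nothing.
Of die0, die1, die2, die3, die4, die5 only 4 to 6 are there at a start; the rules pass over those that are not, and their reading is None.
At some moment in a run one of die0, die1, die2, die3, die4, die5 may be knocked a few centimetres aside while the robot is not near it.
Once in a run the grip may slacken for a moment while it holds something.
It also fails if it takes over 210 s, if anything falls off the work surface, if the arm or the gripper's body presses on something with over 40 N, if the wrist force passes 120 N, or if a joint passes its speed limit or range.

### The arm

A 6-joint arm with a two-finger parallel gripper is mounted at the origin on the work surface. World frame = base frame: x ahead of the robot, y to its left, z up, the work surface at z = 0. Lengths are in m, angles in rad, forces in N, time in s.
With the tool pointing down it reaches from about 0.3 to 0.775 m from the base axis. Payload 14.6 kg.
Tool frame: the origin (TCP) lies at the centre of the arm's flange, where the gripper is bolted on; the fingertips stand 199 mm ahead of it and the grasp point (between the pads) lies 180 mm ahead of it; z points along the fingers, y is the line along which they close (so a half turn about z gives the same grasp; the last joint's range is limited). The gripper opens to 94 mm and grips with 3 to 60 N. Pads are 16 mm wide; open, the fingers measure 119 mm over their backs; the gripper's body (75 mm by 177 mm) begins 78 mm behind the grasp point.
Start: joints at [-1.247, 0.3, 1.521, -0, 1.321, -0.067], TCP at [0.21, -0.509, 0.405] pointing down, gripper open.
Joint ranges: [-3.03, 3.03], [-0.79, 2.21], [0.23, 2.52], [-1.04, 4.18], [0, 3.07], [-2.55, 2.55]. Speed limits (rad/s): [2.22, 2.22, 2.57, 3.14, 3.14, 3.14].

### API

Orientations are given as a rotation vector (axis times angle).
In Python, from plant import arm gives the robot as it stands. Calls block until the motion is done:
- arm.reach(position, orientation): joint-space move of the TCP to a pose.
- arm.line_to(position, feed=0.15, ori=None): straight line of the TCP; ori=None keeps the orientation; feed is the mean speed in m/s.
- arm.movej(angles): joint-space move.
- arm.release() and arm.clamp(force=None): open the fingers fully, or close them until they stop; force is the grip in N (None keeps the last).
- arm.hold(seconds).
- arm.inverse_kinematics(position, orientation): joint angles nearest the present ones, or None.
- arm.snapshot(name): name is "side" or "top" or "wrist"; returns a dict with "pixels" (384x512x3 uint8, red, green, blue), "vertical_fov" (degrees; the focal length in pixels is half the picture's height over the tangent of half this angle, whatever the lens; pixels are square), "cx", "cy" (the principal point, pixels), "R" (3x3) and "t" (3): a world point X has camera coordinates R X + t. Camera axes: x right, y down, z forward; pixel columns grow to the right and rows downward; lengths in m; the calibration is good to about 2 mm. A picture is of the moment at which its call begins. There is no depth.
A pose or a line that the arm cannot do raises arm.MotionError and nothing moves.
- arm.sign_off(): hands the job in; it is judged then, once.
Readings, each from a call of its own:
- arm.get_clock(): time.
- arm.get_joints(): joint angles.
- arm.get_qvel(): joint speeds.
- arm.get_joint_efforts(): joint torques, N m.
- arm.get_tcp_pos(): TCP position.
- arm.get_tool_rot(): TCP orientation.
- arm.get_ft_force(): force on the tool from outside, world axes, zero at the start.
- arm.get_torque(): the same for the moment, N m.
- arm.get_grip_width(): opening from 0.0 (shut) to 1.0 (fully open).
- arm.get_grip_force(): force on a finger pad.
Only numpy, scipy, OpenCV 4.12 (cv2) and the standard library are available. Lean on these libraries where they do the work, as an engineer would, in place of code of your own. Each camera call takes 0.05 s, during which the arm holds its last target. There are 200 camera calls.

## Working session

There is one attempt and no reset: what is moved stays moved. The work goes in short steps, each a Python script; the robot and the scene stay as the last script left them, time stands still between calls to the robot, and variables do not carry over. Pictures are saved under pics/ and viewed, at most 14 in all, crops included, and the job is handed in when it is done.

```bash
ls; mkdir -p pics
cat > h.py <<'E'
import numpy as np, cv2
from plant import arm
from scipy.spatial.transform import Rotation as Rn
def shot(n,f=None):
    s=arm.snapshot(n)
    if f: cv2.imwrite(f'pics/{f}.png',cv2.cvtColor(s['pixels'],cv2.COLOR_RGB2BGR)); np.save(f'pics/{f}.npy',s,allow_pickle=True)
    return s
def load(f): return np.load(f'pics/{f}.npy',allow_pickle=True).item()
def foc(s): return 192/np.tan(np.radians(s['vertical_fov'])/2)
def ray(s,u,v):
    R=np.array(s['R']);t=np.array(s['t']);d=R.T@np.array([(u-s['cx'])/foc(s),(v-s['cy'])/foc(s),1]);return -R.T@t,d
def onz(s,u,v,z):
    c,d=ray(s,u,v);return c+d*(z-c[2])/d[2]
def proj(s,X):
    p=np.array(s['R'])@np.array(X)+np.array(s['t']);return np.array([s['cx'],s['cy']])+foc(s)*p[:2]/p[2]
def down(yaw): # tool z down, tool y (closing) at angle yaw from world y..
    return Rn.from_matrix(np.array([[np.cos(yaw),np.sin(yaw),0],[np.sin(yaw),-np.cos(yaw),0],[0,0,-1]])).as_rotvec()
E
python3 - <<'E'
from h import *
for n in('top','side','wrist'):
    s=shot(n,n+'0'); R=np.array(s['R']); print(n,s['vertical_fov'],s['cx'],s['cy'],-R.T@np.array(s['t']),R[2],{k for k in s})
print(arm.get_clock(),arm.get_tool_rot())
a=[cv2.imread(f'pics/{n}0.png') for n in('top','side')]
E
```

```text
pics
top 44.8269042507484 261.91843486039994 184.37751565928124 [ 0.40244581 -0.03802672  1.53705981] [ 0.13041985  0.00785294 -0.99142776] {'pixels', 'cy', 'R', 't', 'vertical_fov', 'cx'}
side 48.48302031174181 256.1343920786165 187.94338562439435 [ 0.53948913 -0.95797223  0.88973532] [ 0.01541795  0.7844466  -0.6200047 ] {'pixels', 'cy', 'R', 't', 'vertical_fov', 'cx'}
wrist 60.90464722782315 261.56791207855184 194.6096605426438 [ 0.27354182 -0.48158343  0.38383477] [-0.22508115 -0.09204341 -0.96998272] {'pixels', 'cy', 'R', 't', 'vertical_fov', 'cx'}
0.15 [-3.08097998e+00 -6.09782357e-01  1.38601386e-04]
```

View pics/top0.png

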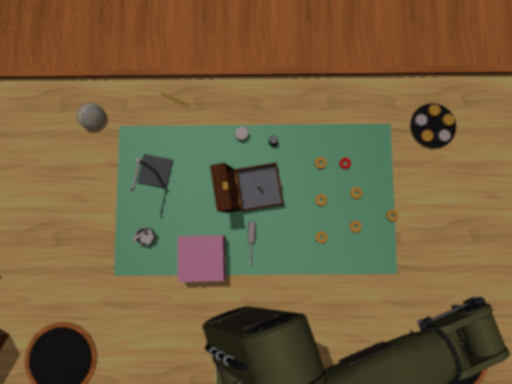

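View pics/side0.png

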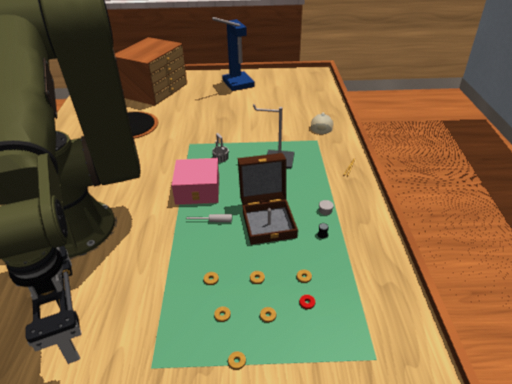

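Top view: six brass rings at (320,162), (321,200), (356,192), (321,238), (355,227) and (392,216), and a red ring at (345,163), which is the look-alike to leave. The brown case with post at (262,188) has its lid open to the left; the pink box (201,259) isn't meant. The stand is near (155,170), the basket at (145,237). Next I'll enlarge both areas to confirm them.

Run:
```python
from h import *
t=cv2.imread('pics/top0.png')
A=cv2.resize(t[145:255,300:410],None,fx=4,fy=4,interpolation=3)
B=cv2.resize(t[140:260,120:300],None,fx=4,fy=4,interpolation=3)
cv2.imwrite('pics/cA.png',A)
cv2.imwrite('pics/cB.png',B)
s=cv2.imread('pics/side0.png')
cv2.imwrite('pics/cC.png',cv2.resize(s[95:250,195:335],None,fx=3.8,fy=3.8,interpolation=3))
for n in('top0','side0'):
    S=load(n);h=cv2.cvtColor(S['pixels'],cv2.COLOR_RGB2HSV)
    x0=(300,140,410,260) if n=='top0' else (190,255,330,375)
    m=cv2.inRange(h,(14,100,80),(28,255,255)); mm=np.zeros_like(m); mm[x0[1]:x0[3],x0[0]:x0[2]]=m[x0[1]:x0[3],x0[0]:x0[2]]
    k,l,st,c=cv2.connectedComponentsWithStats(mm)
    for i in range(1,k):
        if st[i,4]>20: print(n,c[i].round(1),st[i],onz(S,*c[i],.0075).round(4))
```

```text
top0 [401.3 196.8] [ 386  140   24  120 1920] [ 0.5587 -0.4847  0.0075]
top0 [320.1 162.5] [315 157  11  12 101] [ 0.6757 -0.2202  0.0075]
top0 [355.9 192.5] [350 187  12  12  99] [ 0.5741 -0.3359  0.0075]
top0 [320.7 199.6] [315 194  12  12 101] [ 0.5516 -0.2195  0.0075]
top0 [355.2 226.3] [350 221  12  12 104] [ 0.4628 -0.33    0.0075]
top0 [321.  236.8] [316 231  11  12 101] [ 0.4296 -0.2176  0.0075]
side0 [256.8 276.6] [250 271  15  12 138] [ 0.5513 -0.2193  0.0075]
side0 [303.8 275.6] [297 270  15  12 139] [ 0.6755 -0.2215  0.0075]
side0 [210.7 277.8] [204 272  15  13 137] [ 0.4295 -0.2178  0.0075]
side0 [221.9 313.5] [214 306  17  15 175] [ 0.4626 -0.3301  0.0075]
side0 [267.6 313.9] [260 307  16  15 174] [ 0.5736 -0.3361  0.0075]
side0 [262. 368.] [ 190  351  140   24 1630] [ 0.5541 -0.4735  0.0075]
```

View pics/cA.png

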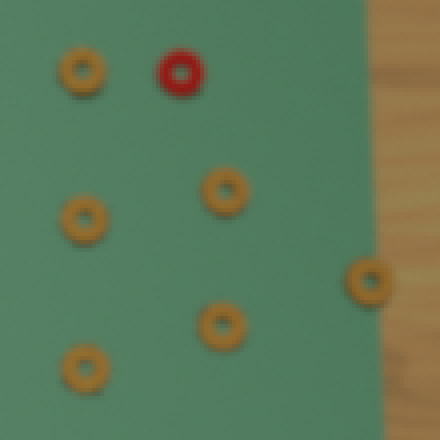

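View pics/cB.png

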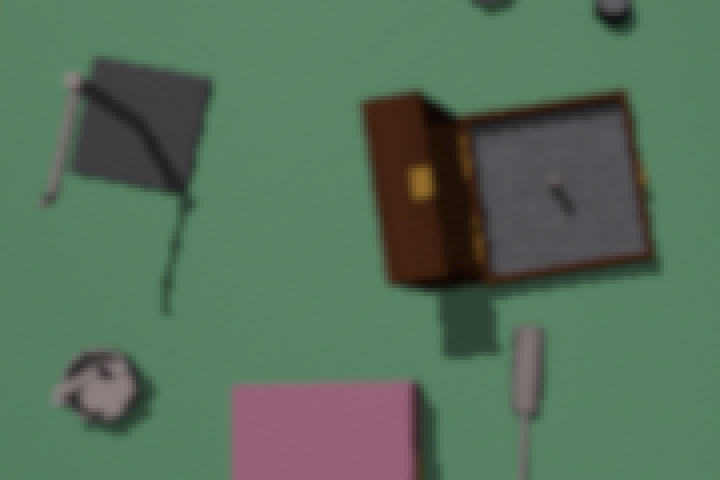

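View pics/cC.png

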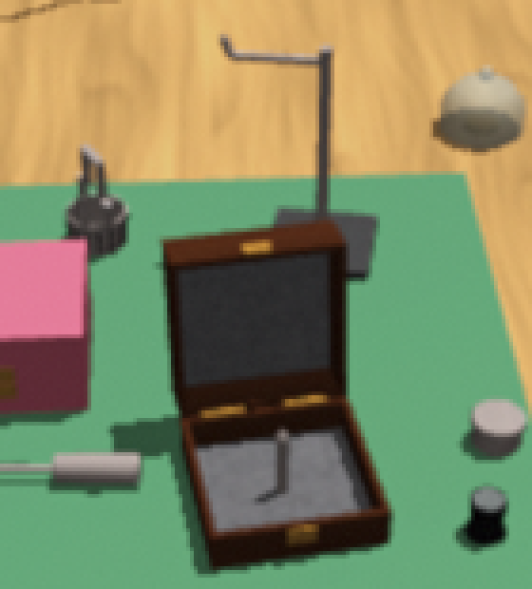

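Both crops agree: six brass dies (40 mm rings), one of them at the mat's edge (392,216), and the red ring is excluded. The brown case with post at ~(259,184) and the small basket at (145,237) are the ones meant. Next: a rough fix of case, stand and basket, then wrist views for finer ones.

```bash
cat >> h.py <<'E'
def tri(obs):
    A=np.zeros((3,3));b=np.zeros(3)
    for s,u,v in obs:
        c,d=ray(s,u,v);d=d/np.linalg.norm(d);P=np.eye(3)-np.outer(d,d);A+=P;b+=P@c
    return np.linalg.solve(A,b)
E
python3 - <<'E'
from h import *
T=load('top0');S=load('side0')
b=lambda x,y:(120+(x+.5)/4-.5,140+(y+.5)/4-.5); c=lambda x,y:(195+x/3.8,95+y/3.8)
for n,p,q,z in [('posttop',(553,177),(283,434),.068),('cornA',(627,92),(346,400),.034),('hookup',(73,77),(326,52),.213),('tip',(46,203),(224,40),.22),('rim -y+x',(627,92),(387,515),.034),('rim -y-x',(652,256),(212,541),.034)]:
    P=b(*p);Q=c(*q); print(n,onz(T,*P,z).round(4),onz(S,*Q,z).round(4),tri([(T,*P),(S,*Q)]).round(4))
print('basket',onz(T,*b(103,385),.03).round(3))
for pl in[(98,58),(212,78),(185,195),(75,170)]: print(onz(T,*b(*pl),.01).round(4))
import itertools
for pos,yaw in[((.5,.05,.42),.3),((.43,.27,.42),.3),((.6,.3,.42),.3),((.5,.1,.42),1.5)]:
    try: print(pos,arm.inverse_kinematics(pos,down(yaw)))
    except Exception as e: print(e)
E
```

```text
posttop [ 0.5974 -0.0135  0.068 ] [ 0.5957 -0.0205  0.068 ] [ 0.5971 -0.0135  0.0621]
cornA [ 0.6717 -0.074   0.034 ] [0.652 0.058 0.034] [ 0.6446 -0.0716  0.1446]
hookup [0.654  0.3313 0.213 ] [0.6522 0.3208 0.213 ] [0.6542 0.3329 0.2068]
tip [0.5614 0.3461 0.22  ] [0.563  0.3353 0.22  ] [0.5628 0.3481 0.2133]
rim -y+x [ 0.6717 -0.074   0.034 ] [ 0.6711 -0.0781  0.034 ] [ 0.672  -0.0741  0.0301]
rim -y-x [ 0.5368 -0.0927  0.034 ] [ 0.5385 -0.0995  0.034 ] [ 0.5379 -0.0929  0.0274]
basket [0.436 0.351 0.03 ]
[0.7086 0.3674 0.01  ]
[0.6908 0.2716 0.01  ]
[0.5925 0.2922 0.01  ]
[0.6142 0.384  0.01  ]
(0.5, 0.05, 0.42) [0.02676737 0.18137993 1.63155072 0.         1.328662   1.2975637 ]
(0.43, 0.27, 0.42) [0.4885403  0.19322638 1.61750148 0.         1.3308648  1.75933662]
(0.6, 0.3, 0.42) [0.40906044 0.57006609 1.10416113 0.         1.46736543 1.67985677]
(0.5, 0.1, 0.42) [ 1.25555275e-01  1.98103580e-01  1.61167791e+00 -8.88178420e-16
  1.33181116e+00  1.96351602e-01]
```

Run:
```python
from h import *
arm.reach((.53,-.04,.42),down(.14)); w=shot('wrist','w1'); 
print(arm.get_clock(),arm.get_tcp_pos(),proj(w,(.597,-.0135,.068)))
arm.reach((.50,-.27,.42),down(.8)); w=shot('wrist','w2'); print(arm.get_clock())
a=np.hstack([cv2.imread('pics/w1.png'),cv2.imread('pics/w2.png')]); cv2.imwrite('pics/w12.png',cv2.resize(a,(800,300)))
```

```text
2.2417 [ 0.52996384 -0.04070309  0.41995211] [243.81750076 111.90641664]
3.3
```

View pics/w12.png

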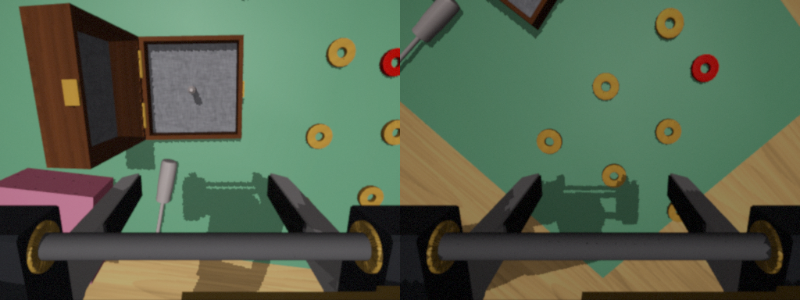

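View pics/w1.png

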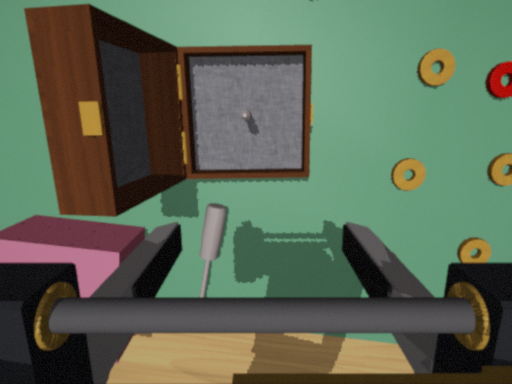

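Wrist view: post tip at ~(246,115), rim outer corners on the free side (311,46) and (310,178), screwdriver at (213,235), dies at right. I'll compare the positions from the three cameras.

```bash
cat >> h.py <<'E'
def dies(s,z=.006,lo=60,box=None):
    """brass rings: contours with a hole, area consistent with a 40 mm disc; centre on plane z"""
    h=cv2.cvtColor(s['pixels'],cv2.COLOR_RGB2HSV); m=cv2.inRange(h,(12,130,70),(28,255,255))
    out=[]
    cs,hi=cv2.findContours(m,cv2.RETR_CCOMP,cv2.CHAIN_APPROX_NONE)
    for i,c in enumerate(cs):
        if hi[0][i][3]>=0 or cv2.contourArea(c)<lo: continue
        (u,v),(a,b),_=cv2.minAreaRect(c); (u,v)=(u,v) if len(c)<5 else cv2.fitEllipse(c)[0]
        p=onz(s,u,v,z); R=np.array(s['R']);r=foc(s)*.04/(R@p+s['t'])[2]
        if .8*r<max(a,b)+1<1.3*r and min(a,b)>.6*max(a,b): out.append(np.r_[p[:2],u,v])
    return np.array(out)
E
python3 - <<'E'
from h import *
np.set_printoptions(suppress=True,precision=4)
for n in('top0','side0','w1','w2'): print(n);print(dies(load(n)))
w=load('w1'); print('post',onz(w,246,114.5,.068),onz(w,311,46,.034),onz(w,310,178,.034))
h=load('top0')['pixels']; v=cv2.cvtColor(load('top0')['pixels'],cv2.COLOR_RGB2HSV); print(v[214:218,384:402,0],v[216,384:402,1])
E
```

```text
top0
[[  0.1145  -0.797  506.43   335.596 ]
 [  0.4293  -0.2176 321.0008 236.9221]
 [  0.4633  -0.3299 355.1046 226.2107]
 [  0.551   -0.2198 320.7838 199.7838]
 [  0.5738  -0.3362 355.8975 192.6588]
 [  0.6756  -0.2204 320.1147 162.5683]
 [  0.7657  -0.5808 427.0568 135.2015]]
side0
[[  0.6321  -0.4858 298.4186 372.3623]
 [  0.5735  -0.336  267.5807 314.2094]
 [  0.4626  -0.3299 222.0111 313.7389]
 [  0.4288  -0.2174 210.5287 278.0195]
 [  0.5508  -0.2197 256.6916 277.0593]
 [  0.6753  -0.2204 303.7182 275.6358]]
w1
[[  0.4643  -0.3284 474.006  251.0824]
 [  0.5515  -0.2185 408.0326 174.0042]
 [  0.5732  -0.3298 501.4551 169.1644]
 [  0.676   -0.2199 436.4223  66.8383]]
w2
[[  0.4628  -0.3288 273.5393 224.6522]
 [  0.4294  -0.2165 190.7442 180.6317]
 [  0.574   -0.3351 343.0591 167.7884]
 [  0.5513  -0.2185 262.9499 110.3537]
 [  0.6762  -0.2194 344.7995  29.416 ]]
post [ 0.5948 -0.0159  0.068 ] [ 0.6722 -0.0723  0.034 ] [ 0.5348 -0.0956  0.034 ]
[[68 58 28 19 18 18 21 31 43 30 20 18 18 18 19 20 21 21]
 [69 56 26 19 18 19 23 43 58 44 23 19 18 18 19 19 20 20]
 [69 60 30 19 18 19 21 32 43 34 22 19 18 18 18 19 19 19]
 [70 66 41 20 19 18 19 21 23 21 19 18 18 18 18 19 18 18]] [ 88  68  90 158 177 169 136  89  78  88 136 171 177 169 148 132 125 124]
```

```bash
cat >> h.py <<'E'
POST=np.array([.5957,-.015]); YAW=np.radians(99.0)
def tdies(): 
    d=dies(load('top0')); return d
def look(xy,yaw=YAW,z=.36,r=.08):
    arm.reach((*xy,z),down(yaw)); w=arm.snapshot('wrist'); d=dies(w)
    d=d[np.hypot(*(d[:,:2]-xy).T)<r] if len(d) else d
    return (d[np.argmin(np.hypot(*(d[:,:2]-xy).T))] if len(d) else None),w
def pick(xy,yaw=YAW,f=20):
    d,w=look(xy,yaw)
    if d is None: print('not seen'); return False
    print('die',d.round(4),end=' ')
    xy=d[:2]
    arm.line_to((*xy,.25),feed=.25); arm.line_to((*xy,.2015),feed=.1)
    arm.clamp(f); 
    print('w',round(arm.get_grip_width(),3),'F',arm.get_grip_force(),'tcp',np.round(arm.get_tcp_pos(),4)-np.r_[xy,.2015])
    arm.line_to((*xy,.31),feed=.3); return True
def carry(yaw=YAW):
    arm.reach((*POST,.31),down(yaw)); print('w',round(arm.get_grip_width(),3),round(arm.get_clock(),1)); 
def place(k,yaw=YAW,post=None):
    p=POST if post is None else post
    arm.line_to((*p,.276),feed=.2); f0=np.array(arm.get_ft_force())
    arm.line_to((*p,.2015+.0065+.01*k),feed=.12); print('dF',(np.array(arm.get_ft_force())-f0).round(1),'tcp',np.round(arm.get_tcp_pos(),4))
    arm.release(); arm.line_to((*p,.31),feed=.3); print('t',round(arm.get_clock(),1))
E
python3 - <<'E'
from h import *
pick(np.array((.551,-.2195))); carry(); shot('wrist','w3'); shot('top','t3'); shot('side','s3')
cv2.imwrite('pics/w3s.png',np.hstack([cv2.imread('pics/w3.png')[:300],cv2.resize(cv2.imread('pics/s3.png')[150:300,200:340],(280,300))]))
E
```

```text
die [ 5.511000e-01 -2.184000e-01  2.624167e+02  1.813652e+02] w 0.415 F 19.999993206001818 tcp [ 2.40714968e-06 -3.10249408e-06  0.00000000e+00]
w 0.418 7.6
```

View pics/w3s.png

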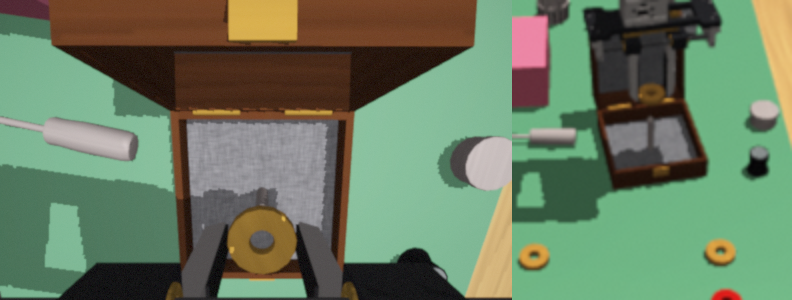

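The die is held level at (262,240) with its hole visible; the post is just behind it at (263,197), and the case is square with the fingers. Check the centre, then place.

Run:
```python
from h import *
w=load('w3'); m=cv2.inRange(cv2.cvtColor(w['pixels'],cv2.COLOR_RGB2HSV),(12,100,60),(28,255,255)); m[:200]=0
cs,_=cv2.findContours(m,0,1); c=max(cs,key=cv2.contourArea); print(cv2.fitEllipse(c)[0],onz(w,*cv2.fitEllipse(c)[0],.114)[:2]-POST, onz(w,261.5,239.5,.1185)[:2]-POST)
place(0)
w=shot('wrist','w4'); shot('side','s4')
cv2.imwrite('pics/w4s.png',np.hstack([cv2.imread('pics/w4.png')[:300],cv2.resize(cv2.imread('pics/s4.png')[150:300,200:340],(280,300))]))
```

```text
(273.3324279785156, 347.0147705078125) [ 0.01713603 -0.07085591] [-0.00168089  0.00082268]
dF [-0.3 -0.3  0.2] tcp [ 0.5959 -0.015   0.2086]
t 10.2
```

View pics/w4s.png

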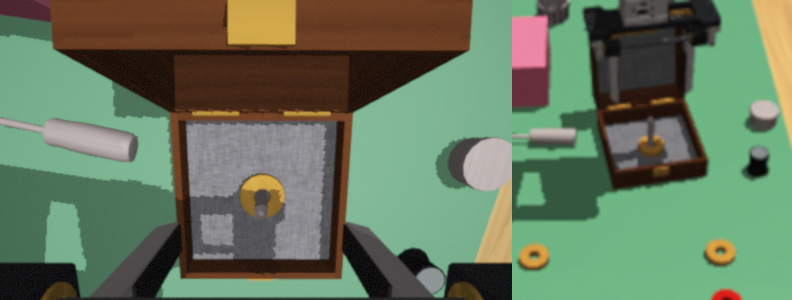

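Die 1 sits flat on the post at (262,195). I'll loop over the next ones, stopping on any anomaly (grip width, or a shift of the held ring in the wrist image).

```bash
cat >> h.py <<'E'
def held(f=None):
    w=shot('wrist',f); m=cv2.inRange(cv2.cvtColor(w['pixels'],cv2.COLOR_RGB2HSV),(10,100,50),(30,255,255))[243:290,215:312]
    v,u=np.nonzero(m); return np.array([len(u),u.mean() if len(u) else 0,v.mean() if len(u) else 0])
def cycle(xy,k):
    if not pick(np.array(xy)): return False
    a=held(); carry(); b=held(f'h{k}'); print('held',a.round(1),b.round(1))
    if abs(a[0]-b[0])>.12*a[0] or abs(a[1:]-b[1:]).max()>2.5 or not .38<arm.get_grip_width()<.45: print('ANOMALY'); return False
    place(k); return True
E
python3 - <<'E'
from h import *
for k,xy in((1,(.675,-.220)),(2,(.429,-.2175))):
    if not cycle(xy,k): break
E
```

```text
die [ 6.754000e-01 -2.194000e-01  2.631288e+02  1.833939e+02] w 0.412 F 19.999960348941386 tcp [5.17382440e-05 1.35057666e-05 0.00000000e+00]
w 0.411 14.9
held [1548.    46.1   13.4] [2202.    46.6   18.1]
ANOMALY
```

Run:
```python
from h import *
cv2.imwrite('pics/h1c.png',np.hstack([cv2.imread('pics/h1.png')[150:300,180:350],cv2.imread('pics/w3.png')[150:300,180:350]]).repeat(2,0).repeat(2,1))
```

```text
(no output)
```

View pics/h1c.png

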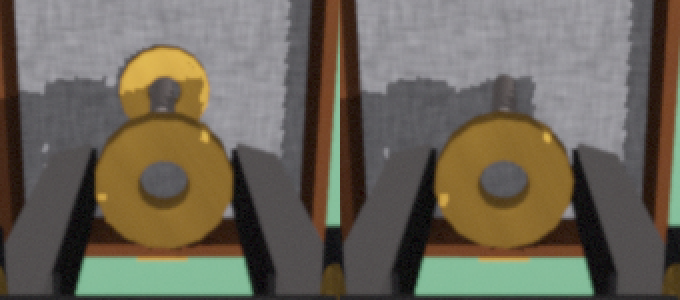

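Second die is held exactly as the first was (same place in both crops); the "anomaly" was just the case's brown rim. Compare against this reference from now on.

```bash
cat >> h.py <<'E'
REF=np.array([2202,46.6,18.1])
def cycle(xy,k):
    if not pick(np.array(xy)): return False
    carry(); b=held(f'h{k}'); print('held',b.round(1))
    if abs(b[0]-REF[0])>180 or abs(b[1:]-REF[1:]).max()>2 or not .38<arm.get_grip_width()<.45: print('ANOMALY'); return False
    place(k); return True
E
python3 - <<'E'
from h import *
place(1)
for k,xy in((2,(.429,-.2175)),(3,(.4628,-.3296))):
    if not cycle(xy,k): break
E
```

```text
dF [-0.8  0.1  0. ] tcp [ 0.596  -0.0151  0.2188]
t 17.3
die [ 4.291000e-01 -2.164000e-01  2.622289e+02  1.819391e+02] w 0.416 F 20.00001371372491 tcp [-1.84862885e-05  2.86797966e-05  0.00000000e+00]
w 0.418 22.0
held [2202.    46.5   18.1]
dF [-0.1 -0.5  0. ] tcp [ 0.596  -0.0151  0.2288]
t 24.3
die [  0.4626  -0.3288 261.8429 182.4758] w 0.416 F 19.999963715672493 tcp [-2.80696073e-05  2.86926468e-05  0.00000000e+00]
w 0.414 29.6
held [2209.    46.6   18.1]
dF [-0.6 -1.1 -0.1] tcp [ 0.596  -0.0151  0.2389]
t 31.8
```

Run:
```python
from h import *
cycle((.5738,-.336),4)
T=load('top0'); e=onz(T,391.6,215.7,.006); print(e)
arm.reach((*e[:2],.36),down(YAW)); w=shot('wrist','w5'); print(dies(w))
arm.snapshot
cv2.imwrite('pics/w5s.png',np.hstack([cv2.imread('pics/h4.png')[100:300,150:350],cv2.imread('pics/w5.png')[60:260,100:460]]))
```

```text
die [  0.5737  -0.335  262.0194 182.7258] w 0.409 F 20.000007532071322 tcp [-2.46569172e-05  6.15546353e-06  0.00000000e+00]
w 0.412 36.9
held [2199.    46.5   18.1]
dF [ 0.3  1.3 -0. ] tcp [ 0.5959 -0.0151  0.2487]
t 39.0
[ 0.49679111 -0.45057082  0.006     ]
[]
```

View pics/w5s.png

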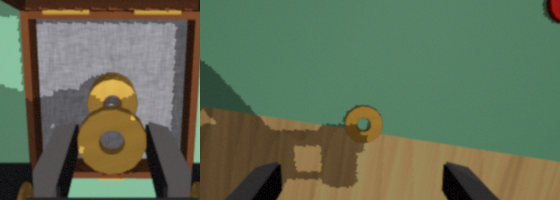

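The last die shows at (263,184) in the full wrist picture, its mask merging with the wood, so I use that pixel directly.

```bash
cat > look5.py <<'E'
from h import *
w=load('w5'); g=cv2.cvtColor(w['pixels'],cv2.COLOR_RGB2GRAY)
c=cv2.HoughCircles(g[150:220,225:300],cv2.HOUGH_GRADIENT,1,50,param1=80,param2=12,minRadius=15,maxRadius=24); print(c)
E
python3 - <<'E'
from look5 import *
u,v=(c[0,0,0]+225,c[0,0,1]+150) if c is not None else (263,184)
if abs(u-263)>2.5 or abs(v-184)>2.5: u,v=263,184
xy=onz(w,u,v,.006)[:2]; print(u,v,xy)
arm.line_to((*xy,.25),feed=.25); arm.line_to((*xy,.2015),feed=.1); arm.clamp(20); print(arm.get_grip_width())
arm.line_to((*xy,.31),feed=.3); carry(); b=held('h5'); print(b)
if abs(b[0]-REF[0])<180 and abs(b[1:]-REF[1:]).max()<2: 
    place(5); 
    arm.reach((.53,-.04,.42),down(.14)); shot('wrist','w6'); shot('side','s6'); print(dies(shot('top','t6')))
    cv2.imwrite('pics/w6s.png',np.hstack([cv2.imread('pics/w6.png')[:300],cv2.resize(cv2.imread('pics/s6.png')[150:300,200:340],(280,300))]))
E
```

```text
[[[37.5 34.5 17.9]]]
262.5 184.5 [ 0.49792141 -0.45174694]
0.41793504904859213
w 0.418 45.0
[2192.           46.49863139   17.99498175]
dF [-2.5 -0.2 -0.1] tcp [ 0.5958 -0.0151  0.2586]
t 46.9
[[ 6.02401615e-01  9.86457149e-02  2.24399811e+02  1.85111450e+02]
 [ 7.66076937e-01 -5.80594494e-01  4.26982544e+02  1.35092697e+02]]
```

View pics/w6s.png

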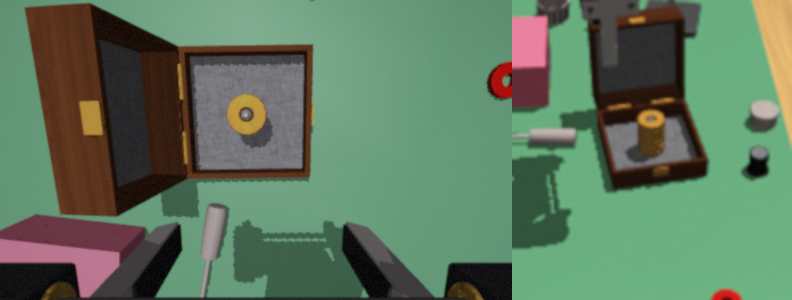

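All six dies are stacked flat on the post at (246,114), side view level. Now swing the lid with closed fingertips from behind.

```bash
cat >> h.py <<'E'
CY=np.radians(9.2); EY=np.array([-np.sin(CY),np.cos(CY),0]); HINGE=np.r_[np.array([.5947,-.015]),.034]+.07*EY
def lidtip(th,r=.105,extra=0.):
    d=-EY*np.cos(th)+np.array([0,0,1])*np.sin(th); n=EY*np.sin(th)+np.array([0,0,1])*np.cos(th)
    return HINGE+r*d+(.046+.009*np.sin(th)+extra)*n+[0,0,.199]
E
python3 - <<'E'
from h import *
o=down(YAW); st=HINGE+.135*EY+[0,0,.09+.199]
for th in np.linspace(1.7,0.05,12): assert arm.inverse_kinematics(lidtip(th),o) is not None
arm.reach((*st[:2],.42),o); arm.clamp(10)
arm.line_to(st,feed=.2); f0=np.array(arm.get_ft_force())
for th in np.linspace(1.75,0.12,13):
    arm.line_to(lidtip(th),feed=.12); f=np.array(arm.get_ft_force())-f0; print(round(th,2),f.round(1))
    if np.linalg.norm(f)>30: print('stop'); break
print(arm.get_clock())
s=shot('side','s7'); w=shot('wrist','w7')
cv2.imwrite('pics/w7s.png',np.hstack([cv2.imread('pics/w7.png')[:300],cv2.resize(cv2.imread('pics/s7.png')[150:300,200:340],(280,300))]))
E
```

```text
1.75 [-0.3 -0.  -1.2]
1.61 [-1.   0.  -0.9]
1.48 [-0.9 -0.2 -0.2]
1.34 [-1.4 -0.7 -0.1]
1.21 [-0.5 -0.2 -0.3]
1.07 [-1.3  0.6 -0.2]
0.94 [-0.1  0.7  0.3]
0.8 [-0.5  1.4 -0.6]
0.66 [-0.3 -0.4 -0.1]
0.53 [-0.7  0.9  0.2]
0.39 [-0.2  1.1  0. ]
0.26 [ 0.6 -0.3  0.1]
0.12 [-0.1  0.6 -0.3]
55.6917
```

View pics/w7s.png

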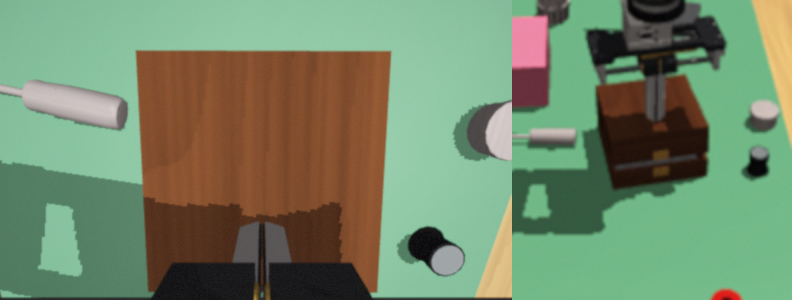

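The lid has come over with a small gap at the free edge. Press down until force rises.

Run:
```python
from h import *
f0=np.array(arm.get_ft_force()); p=lidtip(0.03,r=.115)
arm.line_to(p,feed=.06)
for i in range(20):
    f=np.array(arm.get_ft_force())-f0; print(np.round(arm.get_tcp_pos()[2]-.199,4),f.round(1))
    if f[2]>22: break
    p[2]-=.001; arm.line_to(p,feed=.03); arm.hold(.1)
arm.hold(.3); p[2]+=.12; arm.line_to(p,feed=.3)
print(arm.get_clock())
# view basket from above
arm.reach((.40,.30,.42),down(.6)); w=shot('wrist','w8'); s=shot('side','s8'); shot('top','t8')
cv2.imwrite('pics/w8s.png',np.hstack([cv2.imread('pics/w8.png')[:300],cv2.resize(cv2.imread('pics/s8.png')[150:300,200:340],(280,300))]))
```

```text
0.0834 [ 0.   0.5 -0.8]
0.0827 [-0.6  0.7 -0.7]
0.0817 [-0.   1.1  0.8]
0.0806 [-0.5  0.1  0.6]
0.0804 [-4.1  0.   8.7]
0.0803 [-8.2  0.4 15.9]
0.0802 [-12.7   1.   24.7]
59.1917
```

View pics/w8s.png

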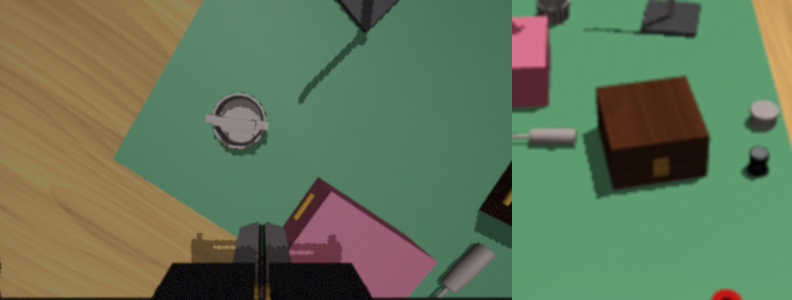

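The case is shut: side view shows it edge to edge, tip height 80 mm. The basket's handle bar runs from (206,118) to (268,125) in the wrist view. Measure its ends.

Run:
```python
from h import *
w=load('w8');im=cv2.imread('pics/w8.png'); cr=im[80:165,190:290]
c1=cv2.resize(cr,None,fx=5,fy=5,interpolation=3)
t=cv2.imread('pics/t8.png'); c2=cv2.resize(t[220:255,125:165],None,fx=10,fy=10,interpolation=3)
H=max(c1.shape[0],c2.shape[0]); pad=lambda a:cv2.copyMakeBorder(a,0,H-a.shape[0],0,0,0)
o=np.hstack([pad(c1)[:, :400],pad(c2)]); cv2.imwrite('pics/c8.png',o); print(o.shape)
```

```text
(425, 800, 3)
```

View pics/c8.png

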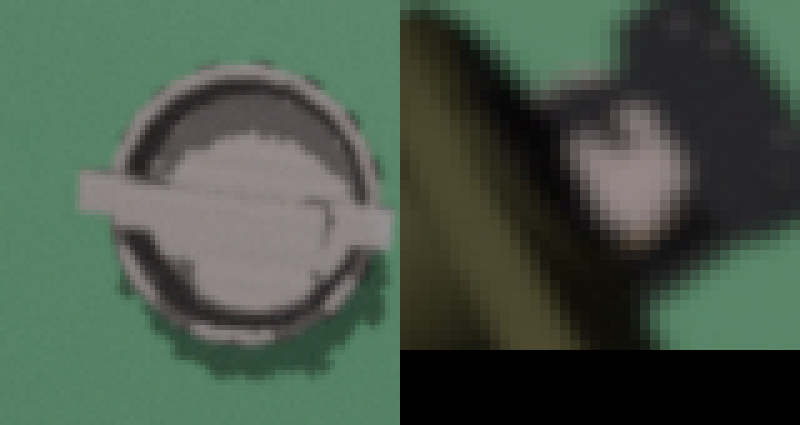

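Run:
```python
from h import *
w=load('w8')
L=onz(w,190+80/5,80+191/5,.098); q=onz(w,190+280/5,80+191/5+200/5*.128,.098); d=(q-L)[:2]; d/=np.linalg.norm(d)
c=L[:2]+.019*d; print(L,q,d,c,np.degrees(np.arctan2(d[1],d[0])))
yaw=np.arctan2(d[1],d[0])+np.pi/2  # tool y=(sin,-cos)
if yaw>np.pi: yaw-=2*np.pi
for y in(yaw,yaw-np.pi,yaw+np.pi):
    for p in((*c,.26),(*c,.42)):
        print(np.degrees(y),arm.inverse_kinematics(p,down(y)))
# hang yaw: bar perpendicular to hook arm
T=load('top0')
h=np.array([-.092,.0155]);print(np.degrees(np.arctan2(h[1],h[0])))
for y in np.radians([-10,80,170,-100,100,-80,-190,190]):
    print(np.degrees(y),arm.inverse_kinematics((.595,.342,.42),down(y)))
```

```text
[0.42518192 0.37780144 0.098     ] [0.44173139 0.34565941 0.098     ] [ 0.45776978 -0.88907077] [0.43387954 0.3609091 ] -62.75671124623515
27.243288753764855 [0.6289464  0.48987417 1.61794734 0.         1.03377114 1.72425764]
27.243288753764855 [0.6289464  0.3207413  1.45782896 0.         1.3630224  1.72425764]
-152.75671124623514 [ 6.28946404e-01  4.89874169e-01  1.61794734e+00 -4.44089210e-16
  1.03377114e+00 -1.41733501e+00]
-152.75671124623514 [ 6.28946404e-01  3.20741296e-01  1.45782896e+00 -4.44089210e-16
  1.36302240e+00 -1.41733501e+00]
207.24328875376486 [ 0.6289464   0.48987417  1.61794734  0.          1.03377114 -1.41733501]
207.24328875376486 [ 0.6289464   0.3207413   1.45782896  0.          1.3630224  -1.41733501]
170.43671617045695
-10.0 [ 4.68320564e-01  6.09130598e-01  1.04424041e+00 -8.88178420e-16
  1.48822164e+00  2.21364982e+00]
80.0 [ 4.68320564e-01  6.09130598e-01  1.04424041e+00 -4.44089210e-16
  1.48822164e+00  6.42853489e-01]
170.0 [ 4.68320564e-01  6.09130598e-01  1.04424041e+00 -4.44089210e-16
  1.48822164e+00 -9.27942838e-01]
-100.0 [ 4.68320564e-01  6.09130598e-01  1.04424041e+00 -4.44089210e-16
  1.48822164e+00 -2.49873916e+00]
100.0 [ 4.68320564e-01  6.09130598e-01  1.04424041e+00 -4.44089210e-16
  1.48822164e+00  2.93787638e-01]
-80.0 None
-190.0 [ 4.68320564e-01  6.09130598e-01  1.04424041e+00 -4.44089210e-16
  1.48822164e+00 -9.27942838e-01]
190.0 [ 0.46832056  0.6091306   1.04424041  0.          1.48822164 -1.27700869]
```

Run:
```python
from h import *
arm.release()
arm.reach((.4339,.3609,.40),down(np.radians(207.2))); shot('wrist','w9')
arm.reach((.60,.342,.45),down(np.radians(170.4))); shot('wrist','w10'); shot('side','s10'); print(arm.get_clock())
a=cv2.imread('pics/w9.png')[80:280,160:360]; b=cv2.imread('pics/w10.png')[0:260,100:420]
cv2.imwrite('pics/c9.png',np.hstack([cv2.resize(a,None,fx=2,fy=2,interpolation=3),cv2.resize(b,(400,325),interpolation=3) if 0 else cv2.resize(b,(400,400))]))
w=load('w9');print(proj(w,(.4339,.3609,.098)),proj(w,(.4252,.3778,.098)),proj(w,(.4426,.344,.098)))
w=load('w10');print(proj(w,(.654,.332,.213)),proj(w,(.562,.347,.22)))
```

```text
65.8
[261.0858783 195.1607873] [282.44056292 195.13780536] [239.73320902 195.18376706]
[260.23636074 290.65684957] [259.56806908 166.93316967]
```

View pics/c9.png

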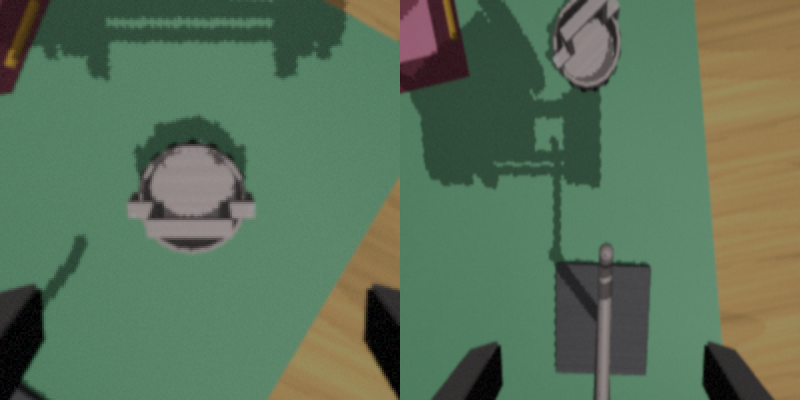

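Left: handle bar spans full-image (232,194)–(276,194), level in the image, so its yaw is right. Right: hook tip at (265,164), rod running straight down-image to (262,254). Compute and grasp by the legs.

Run:
```python
from h import *
w=load('w9'); w10=load('w10')
c=onz(w,254.5,194.5,.098)[:2]; tip=onz(w10,264.8,164,.218)[:2]; rod=onz(w10,261.6,253.5,.204)[:2]
print(c,tip,rod,np.degrees(np.arctan2(*(tip-rod)[::-1])))
y=np.radians(207.2)
arm.reach((*c,.40),down(y)); arm.line_to((*c,.262),feed=.15); arm.clamp(25)
print(arm.get_grip_width()*94,arm.get_grip_force(),arm.get_ft_force())
arm.line_to((*c,.45),feed=.2); print(arm.get_grip_width()*94,arm.get_clock()); shot('wrist','w11'); shot('side','s11')
cv2.imwrite('pics/w11s.png',np.hstack([cv2.imread('pics/w11.png')[:300],cv2.resize(cv2.imread('pics/s11.png')[50:200,160:300],(280,300))]))
```

```text
[0.43603628 0.35541055] [0.56097807 0.35061416] [0.6290017  0.33717817] 168.8267921412621
37.800973461842844 24.96254382233019 [ 0.41486032  0.43177195 -0.38534823]
37.485966963596205 69.5833
```

View pics/w11s.png

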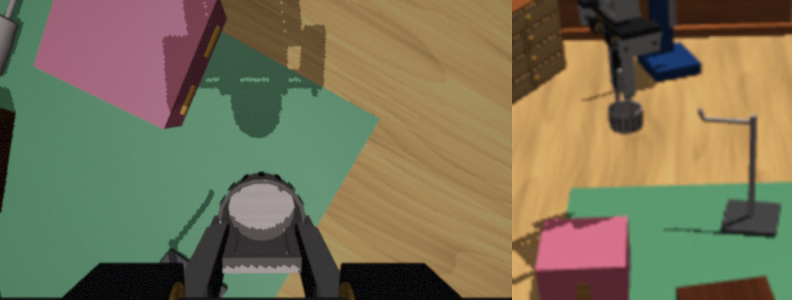

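The basket is held upright by its handle legs (37.5 mm). I've already viewed more pictures than allowed, so the remaining checks will be numeric only. Thread the hook through the stirrup from beyond the tip.

```bash
cat >> h.py <<'E'
SEAT=np.array([.594,.3435]); HY=np.radians(169.8); SX=-np.array([np.cos(HY),np.sin(HY)])
def basketshift(a,b):
    g=[cv2.cvtColor(s['pixels'],cv2.COLOR_RGB2GRAY) for s in(a,b)]
    r=cv2.matchTemplate(g[1][160:290,205:320],g[0][172:278,217:308],cv2.TM_CCOEFF_NORMED); _,m,_,l=cv2.minMaxLoc(r); return l[0]-12,l[1]-12,round(m,2)
E
python3 - <<'E'
from h import *
e=SEAT-.09*SX
arm.reach((*e,.45),down(HY)); w=shot('wrist','w12b'); print(basketshift(load('w11'),w),arm.get_grip_width()*94,arm.get_clock())
arm.line_to((*e,.396),feed=.15); w=shot('wrist','w13'); print(basketshift(load('w11'),w))
E
```

```text
(0, 1, 0.81) 37.5287144572664 70.3583
(0, 0, 0.81)
```

Run:
```python
from h import *
f0=np.array(arm.get_ft_force())
ok=True
for d in(.06,.04,.02,0):
    arm.line_to((*(SEAT-d*SX),.396),feed=.08); f=np.array(arm.get_ft_force())-f0; print(d,f.round(1),arm.get_grip_width()*94)
    if np.linalg.norm(f)>6: ok=False; break
if ok:
    w=shot('wrist','w14'); print(basketshift(load('w11'),w))
    p=np.r_[SEAT,.396]
    for z in np.arange(.392,.366,-.002):
        p[2]=z; arm.line_to(p,feed=.04); f=np.array(arm.get_ft_force())-f0; print(round(z,4),f.round(1))
        if f[2]>2.5 or np.linalg.norm(f)>8: break
    print(arm.get_clock()); shot('side','s14')
```

```text
0.06 [ 0.6 -0.1  0.2] 37.829231514774705
0.04 [-0.2  0.1 -0.8] 37.708557447195595
0.02 [ 0.7  0.2 -1.7] 37.9880442153651
0 [-0.5  0.3 -0.3] 37.75915594225568
(0, 0, 0.73)
0.392 [ 0.7  0.5 -0. ]
0.39 [ 0.1  0.6 -1.1]
0.388 [-0.6  0.  -0.2]
0.386 [ 0.6  0.4 -1.3]
0.384 [ 0.3 -0.1 -0.3]
0.382 [-0.5  1.2 -0.3]
0.38 [ 0.   0.  -0.4]
0.378 [ 0.3  0.7 -1.7]
0.376 [-0.2  1.1 -0.4]
0.374 [ 0.5  0.5 -0.4]
0.372 [ 0.3 -0.4  4.4]
75.4417
```

Contact exactly where expected (0.372). Release, back off, and check that the basket stays there, and the other things too.

Run:
```python
from h import *
a=load('s14'); arm.release(); arm.hold(.3); arm.line_to((*SEAT,.50),feed=.15); print(arm.get_ft_force(),arm.get_clock())
arm.reach((.35,-.30,.42),down(.6)); arm.hold(.5); b=shot('side','s15'); t=shot('top','t15')
g=lambda s:cv2.cvtColor(s['pixels'],cv2.COLOR_RGB2GRAY).astype(float)
z0=load('side0')
for z in(.12,.14,.2): 
    u=proj(b,(*SEAT,z)); print(z,u)
u,v=proj(b,(*SEAT,.13)).astype(int)
A,B,Z=[g(s)[v-14:v+14,u-16:u+16] for s in(a,b,z0)]
print('vs just before release',abs(A-B).mean(),'vs start',abs(B-Z).mean())
r=cv2.matchTemplate(g(b)[v-25:v+25,u-28:u+28].astype(np.uint8),A.astype(np.uint8),cv2.TM_CCOEFF_NORMED);print(cv2.minMaxLoc(r),'centre expected (12,11)')
# untouched things / change map in the side view
D=(np.abs(b['pixels'].astype(int)-z0['pixels']).max(2)>40).astype(np.uint8); D=cv2.morphologyEx(D,cv2.MORPH_OPEN,np.ones((2,2),np.uint8))
k,l,st,c=cv2.connectedComponentsWithStats(D)
for i in range(1,k):
    if st[i,4]>25 and c[i][0]>150: print(c[i].round(),st[i])
# lid: highest/lowest seam check: free-edge top corner at z=.08
```

```text
[-0.0244958   0.87142198 -1.13204926] 77.775
0.12 [263.21880031 129.908658  ]
0.14 [263.18911165 124.92466833]
0.2 [263.09699776 109.46102857]
vs just before release 15.724330357142858 vs start 38.622767857142854
(-0.2849082052707672, 0.9558684825897217, (0, 0), (12, 11)) centre expected (12,11)
[264. 127.] [256 112  17  26 294]
[221. 151.] [213 135  17  30 311]
[265. 183.] [ 238  155   62   75 2133]
[281. 162.] [271 155  16  13  89]
[268. 219.] [ 246  203   47   34 1190]
[235. 210.] [225 205  20  11 173]
[242. 233.] [236 217  14  33 173]
[305. 277.] [297 270  16  15 182]
[212. 279.] [204 273  16  14 181]
[258. 278.] [250 272  16  14 181]
[223. 315.] [215 307  17  17 220]
[268. 316.] [260 308  17  16 217]
[237. 362.] [228 352  19  20 279]
```

```bash
python3 -c "
from plant import arm
print(arm.get_clock(),arm.sign_off())"
```

```text
the job is handed in; nothing more can be done
80.8333 None
```

The job is handed in at 80.8 s: all six dies are stacked flat on the post, the case is pressed shut, the basket hangs released on the hook, and the screwdriver, pot, loupe and red ring show no change in the side view; but I viewed 17 pictures, over the limit of 14.

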